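# Check the conveyor's stop button and reset it

### The arm

A 6-joint arm with a two-finger parallel gripper is mounted at the origin on the work surface. World frame = base frame: x ahead of the robot, y to its left, z up, the work surface at z = 0. Lengths are in mm, angles in degrees, forces in N, time in s.
With the tool pointing down it reaches from about 350 to 850 mm from the base axis. Payload 8.1 kg.
Tool frame: the origin (TCP) lies midway between the tips of the shut fingers; the grasp point (between the pads) lies 19 mm behind it (r.pinch_z is the distance from the TCP to the grasp point, in mm); z points along the fingers, y is the line along which they close (so a half turn about z gives the same grasp; the last joint's range is limited). The gripper opens to 85 mm and grips with 20 to 120 N. Pads are 22 mm wide; open, the fingers measure 114 mm over their backs; the gripper's body (76 mm by 85 mm) begins 54 mm behind the grasp point. The pads swing forward as they close: fully open they stand 13 mm farther back than shut.
Start: joints at [-68.205, 7.471, 85.268, -0, 87.261, -4.893], TCP at [269.502, -536.072, 193.692] pointing down, gripper open.
Joint ranges: [-169.43, 169.43], [-51.17, 129.36], [1.28, 143.12], [-76.62, 256.62], [0, 156.53], [-152.29, 152.29]. Speed limits (degrees/s): [136.94, 136.94, 159.86, 180, 180, 180].

### API

Orientations are given as [roll, pitch, yaw] about the fixed x, y, z axes, in that order (R = Rz(yaw) Ry(pitch) Rx(roll)).
In Python, from bench import sensors, optics, job, r gives the robot as it stands.
- The arm moves only by the tool play_rows, never from a script. Its argument "motion" is a list that holds one entry, the list of rows, each a list of 6 numbers: the shift along the tool's x, y, z in cm, then the turn, a rotation vector about the tool's x, y, z in degrees. In form: [[[x, y, z, ax, ay, az], ...]]. A call has 1 to 5 rows; each row is the pose to reach, as a shift and turn from the pose commanded when the call began, along the tool's axes at that moment; what a row does not reach only later rows make up. A row lasts 1/10 s, in which the tool goes at most 50 mm and 8.59 degrees, less where a joint would pass 70% of its speed; a pose out of reach is approached as far as the arm can. A call with a gripper value outside its range is refused whole. "jaw" is the opening, from 0 (shut) to 1 (fully open), set as the call begins (left out, the last holds). The fingers move at their own pace and stop on an object; "squeeze" is the grip in N (left out, the last holds). Time passes only in rows, so rows that repeat a pose let the fingers close. It gives the time, the measured TCP pose, the force, the opening and the grip force at its end, in the units of the state.
- sensors.sense(): the state, without advancing time (a new reading comes with each control period).
- optics.snapshot(name): name is "scene" or "top"; returns a dict with "pixels" (420x560x3 uint8, red, green, blue), "mtx" (3x3 intrinsics, pixels), "k1" (the pictures are not rectified: a ray, as slopes to the right and down, at radius r is drawn at 1 + k1 r^2 times it, then the intrinsics apply), "R" (3x3) and "t" (3): a world point X has camera coordinates R X + t. Camera axes: x right, y down, z forward; pixel columns grow to the right and rows downward; lengths in mm; the calibration is good to about 2 mm. A picture is of the moment at which its call begins. There is no depth.
- job.hand_in(): hands the job in; it is judged then, once.
The state is a dict: "time": time; "joint_pos": joint angles; "qd": joint speeds; "joint_efforts": joint torques, N m; "tool_pos": TCP position; "tcp_rot": TCP orientation; "ft_force": force on the tool from outside, world axes, zero at the start; "wrist_torque": the same for the moment, N m; "finger_gap": finger opening in mm; "grip_force": force on a finger pad.
Only numpy, scipy, OpenCV 4.12 (cv2) and the standard library are available. Lean on these libraries where they do the work, as an engineer would, in place of code of your own. Each camera call takes 0.05 s, during which the arm holds its last target. There are 200 camera calls.

### The job

Do the start-of-shift check of the board conveyor's stop button: press the big mushroom button on the stop box in until it latches, take the hand off so that it stays down by itself, then push its rib round clockwise with a fingertip until the button springs back out. After that press the reset button on the control station fully in and let go of it. Only touch and push: do not grip the mushroom head by its rib or rim, and leave the start button, the selector and all the loose things on the bench alone.

Things in the scene. Friction and masses are not known exactly. Their poses are not given: they have to be found in the camera images.
- stop_box: the stop box: fixed enclosure 86 x 86 x 62 mm, grey with a yellow cover, bolted to the bench, with one big mushroom button on top. Origin on the bench under its centre, on the button's axis; z up
- stop_rib (a point): centre of the top of the raised grip rib that runs straight across the mushroom head. x runs along the rib, z up; the point sinks and turns with the head. With the button out it is 105.5 mm above the bench. The rib is 52 mm long, 12 mm wide and stands 14 mm above the flat face of the head; the head is round, 60 mm across, its underside 27 mm below this point. White arrows on the face show the release direction
- stop_press (a joint): how far the mushroom button is pushed in, m: 0 = out, 0.0085 = bottom stop. A spring and the latch resist: 6 N at first, 10 to 13 N on the way, more if pushed fast. It latches only when pushed right to the bottom stop (a push of 15 to 20 N does it); let go, it then stays down at about 0.0067. Let go earlier, it comes out again
- stop_twist (a joint): how far the head is turned, rad: 0 = rest, grows clockwise seen from above (it does not turn the other way), stop at 0.87. Turning the latched head takes 0.1 to 0.15 N m (some 5 to 7 N at the rib's end); the latch's friction can hold it part-turned. Between 0.35 and 0.6 the latch lets go and the head springs up the full 7 mm, pushing with 6 to 11 N against anything above it; let go, it then turns back to 0 by itself
- station: the control station: fixed grey box 80 mm (x) by 210 mm (y) by 58 mm high with an aluminium face, bolted to the bench, bearing reset button, start button and selector 60 mm apart in one row along its y axis, in any order. Origin on the bench under its centre, z up
- reset_top (a point): centre of the top of the reset button: the plain round cap, 28 mm across, that projects 10 mm above its flat 44 mm ring; 80 mm above the bench when out. It moves with the cap
- reset (a joint): how far the reset button is pushed in, m: 0 = out, 0.006 = bottom; spring-loaded, 5 N fully in, comes out by itself
- start_top (a point): centre of the top of the start button: a round cap of 28 mm, sunk 2 mm inside a steel guard collar 45 mm across and 18 mm high; 74 mm above the bench. Not to be used
- start (a joint): how far the start button is pushed in, m: 0 = out, 0.004 = bottom
- selector_grip (a point): point on the axis of the black selector switch, inside its upright bar (30 x 14 mm, top 102 mm above the bench; this point 7 mm below it). Not to be used
- selector (a joint): angle of the selector, rad: 0 at the start, grows clockwise to 1.57
- driver: screwdriver lying on the bench between the two control boxes, handle 26 mm thick, 190 mm long along its x axis, origin under its middle. Not to be used
- spool: bare aluminium wire spool standing on end in front of the stop box (on the robot's side), 54 mm across, 44 mm high, origin under its centre. Not to be used
- heatsink: finned aluminium heat sink behind the stop box, 40 x 40 x 26 mm, origin under its centre. Not to be used
- board: green circuit board lying behind the control station, 80 x 100 mm, 15 mm high at its connector, origin under its centre. Not to be used
- cutters: side cutters lying in front of the control station, 122 mm long along their x axis, 14 mm high, origin on the bench under the middle. Not to be used
- bottle: white dispensing bottle standing behind the screwdriver, 48 mm across, 100 mm high, origin under its centre. Not to be used
- bin: small open blue bin with brass standoffs at the left side, 150 x 100 x 60 mm, origin under its centre. Not to be used
- reel: component reel lying flat at the right side, 178 mm across, 12 mm thick, origin under its centre. Not to be used

How it is judged:
By the outcome, as a careful person would: the job done as asked, in the order asked, and still so for the second after the job is handed in, with the robot touching nothing.
It also fails if it takes over 48 s, if anything falls off the work surface, if the arm or the gripper's body presses on something with over 40 N, if the wrist force passes 120 N, or if a joint passes its speed limit or range.

## Working session

There is one attempt and no reset: what is moved stays moved. The work goes in short steps, Python scripts to look and compute and a tool call to move; the robot and the scene stay as the last step left them, time stands still between calls to the robot, and variables do not carry over. Pictures are saved under pics/ and viewed, at most 12 in all, crops included, and the job is handed in when it is done.

Besides the shell and the picture viewer there is one more tool, called as a command line: name --argument value ..., lists and objects as JSON in quotes. play_rows: Moves the arm, as the interface text tells. Its arguments: {"type":"object","properties":{"motion":{"type":"array","items":{"type":"array","items":{"type":"array","items":{"type":"number"}}}},"jaw":{"type":"number"},"squeeze":{"type":"number"}},"required":["motion"]}

```bash
mkdir -p pics
python3 - <<'E'
from bench import sensors, optics
import cv2
for n in ("scene","top"):
    s=optics.snapshot(n); cv2.imwrite(f"pics/{n}0.png",cv2.resize(s["pixels"][:,:,::-1],(800,600),interpolation=cv2.INTER_CUBIC))
    print(n,s["mtx"].tolist(),s["k1"],s["R"].tolist(),s["t"].tolist())
print(sensors.sense())
E
```

```text
scene [[459.45677308431976, 0.0, 281.5555030932545], [0.0, 459.45677308431976, 210.32674096696098], [0.0, 0.0, 1.0]] 0.013587209909148721 [[0.4849771483805711, 0.8745229491359825, -0.0026032639422324854], [0.7525495106024687, -0.4188480286640332, -0.5081688331413469], [-0.4454956785880579, 0.24449118658707658, -0.8612535399292179]] [-280.63786712656736, -388.4141556581255, 1498.4367003069217]
top [[481.2905646292366, 0.0, 284.6447856757843], [0.0, 481.2905646292366, 212.18718528978988], [0.0, 0.0, 1.0]] -0.05261199062466184 [[-0.030883524369976295, -0.9995225395884659, -0.0009490927841383386], [-0.9789354900562616, 0.03043912198730274, -0.20188800400456983], [0.20182050002612759, -0.005305912481931643, -0.9794081544800094]] [-4.427049416241958, 579.2262466463598, 1463.494385649932]
{'time': 0.1, 'joint_pos': array([-6.82057070e+01,  7.51265021e+00,  8.53229598e+01, -5.99714254e-04,
        8.72623140e+01, -4.89335034e+00]), 'qd': array([-0.01504972, -0.11224973, -0.19421904, -0.00220894,  0.03133317,
       -0.04844098]), 'joint_efforts': array([ 9.79343640e-04, -5.70951855e+01, -5.01941729e+01, -1.54984909e-04,
        8.15581356e-03,  1.10798334e-05]), 'tool_pos': array([ 269.27891795, -535.54814594,  192.73067288]), 'tcp_rot': array([-1.79902382e+02, -7.75624037e-03,  2.66876658e+01]), 'ft_force': array([ 0.13928037, -0.06585251, -0.08005385]), 'wrist_torque': array([-0.00210751,  0.01036047, -0.00365599]), 'grip_force': 0.0, 'finger_gap': 85.247903689679}
```

View pics/top0.png

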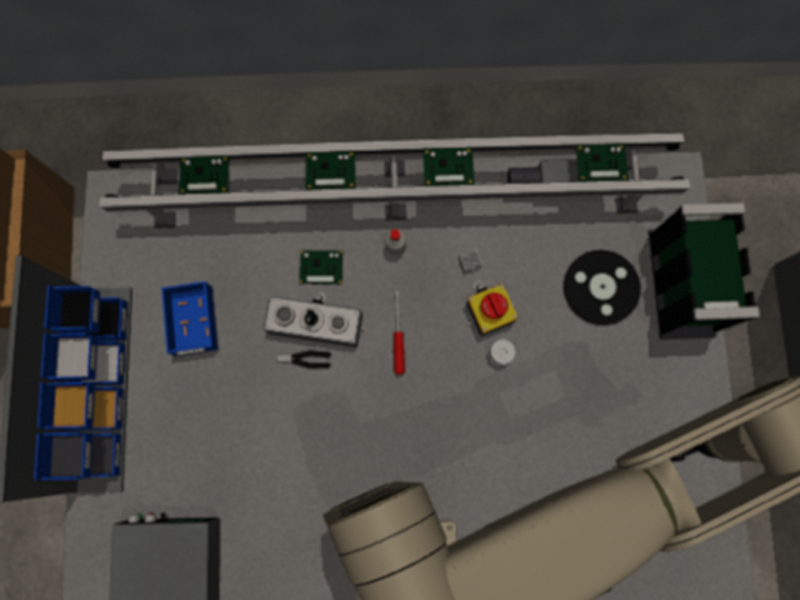

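View pics/scene0.png

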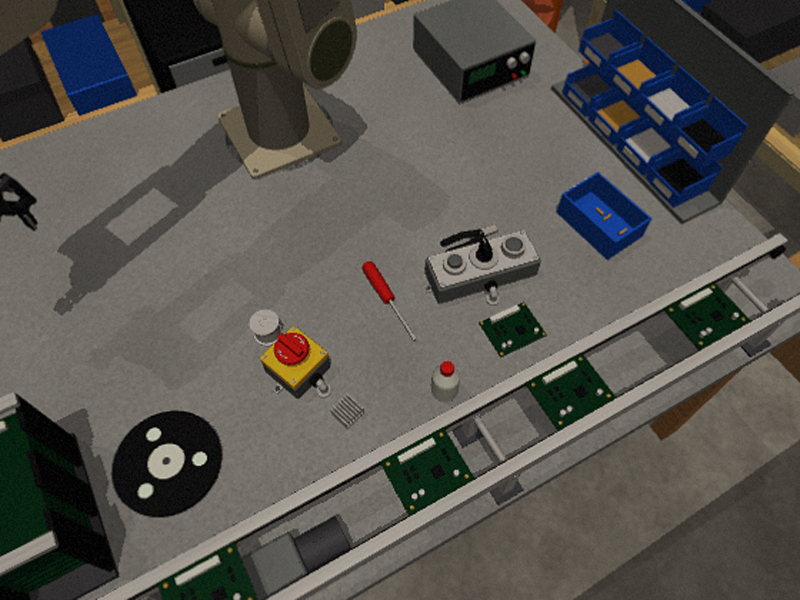

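Top view: stop box head at about (495,306), station at about (313,321) with the selector in the middle. In the scene view the head is at about (290,349) and the station at about (484,255). I'll enlarge crops to tell reset from start and read the rib angle.

```bash
cat > h.py <<'E'
import numpy as np, cv2
from bench import sensors, optics
def crop(s,x0,y0,w,h,W,H): return cv2.resize(s["pixels"][y0:y0+h,x0:x0+w,::-1],(W,H),interpolation=cv2.INTER_CUBIC)
def ray(s,u,v):
    K=s["mtx"]; d=np.array([(u-K[0][2])/K[0][0],(v-K[1][2])/K[1][1]]); p=d.copy()
    for _ in range(20): p=d/(1+s["k1"]*(p@p))
    R=np.array(s["R"]); return -R.T@np.array(s["t"]), R.T@np.array([p[0],p[1],1])
def atz(s,u,v,z):
    c,d=ray(s,u,v); return c+d*(z-c[2])/d[2]
def proj(s,X):
    p=np.array(s["R"])@np.array(X,float)+np.array(s["t"]); p=p[:2]/p[2]; p=p*(1+s["k1"]*(p@p)); K=s["mtx"]
    return K[0][0]*p[0]+K[0][2],K[1][1]*p[1]+K[1][2]
E
python3 - <<'E'
from h import *
t=optics.snapshot("top"); s=optics.snapshot("scene")
# top crops: station origin (180,200) 80x60 x5 ; stop (320,190) 
a=np.hstack([crop(t,180,195,80,60,400,300),crop(t,310,185,80,60,400,300)])
b=np.hstack([crop(s,295,150,90,67,400,300),crop(s,160,210,80,60,400,300)])
cv2.imwrite("pics/c1.png",np.vstack([a,b]))
E
```

```text
(no output)
```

View pics/c1.png

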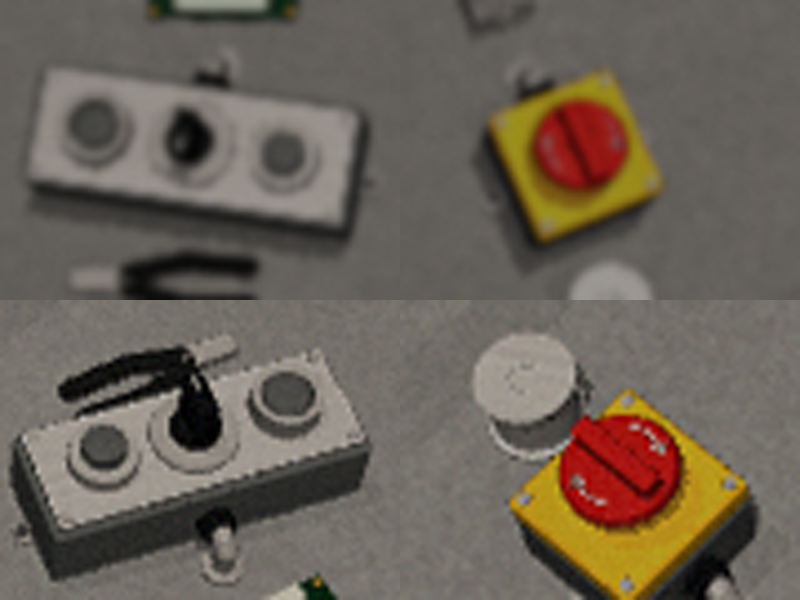

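The reset button is the projecting cap: right one in the top view (crop 283,153), left one in the scene view (crop 103,445). The rib top runs from about (582,428) to (652,485) in the scene crop, and its dark line runs from (558,112) to (598,180) in the top crop. The start button is the one with the collar.

Run:
```python
from h import *
t=optics.snapshot("top"); s=optics.snapshot("scene")
T1=lambda x,y:(180+(x+.5)/5-.5,195+(y+.5)/5-.5)
T2=lambda x,y:(310+(x-400+.5)/5-.5,185+(y+.5)/5-.5)
S1=lambda x,y:(295+(x+.5)*.225-.5,150+(y-300+.5)*.2233-.5)
S2=lambda x,y:(160+(x-400+.5)/5-.5,210+(y-300+.5)/5-.5)
np.set_printoptions(precision=1,suppress=True)
print("reset",atz(t,*T1(283,153),80),atz(s,*S1(103,445),80))
print("start",atz(t,*T1(95,123),74),atz(s,*S1(290,393),74))
print("head top",atz(t,*T2(580,143),88))
print("rib scene",atz(s,*S2(582,428),105.5),atz(s,*S2(652,485),105.5))
print("rib dark side top",atz(t,*T2(558,112),98),atz(t,*T2(598,180),98))
print("box cover corners scene z62",[atz(s,*S2(x,y),62)[:2] for x,y in((628,390),(750,490),(628,600),(510,503))])
print("box cover corners top z62",[atz(t,*T2(x,y),62)[:2] for x,y in((607,68),(663,185),(543,243),(487,133))])
print("spool",atz(s,*S2(525,370),44),"handle",atz(t,398*.7,352*.7,20))
# verification overlay: enhance stop box with colour for head mask
for n,i,z in(("t",t,88),("s",s,88)):
    p=i["pixels"].astype(int); m=((p[:,:,0]>90)&(p[:,:,1]<60)&(p[:,:,2]<60)).astype(np.uint8)
    k,l,st,c=cv2.connectedComponentsWithStats(m)
    for j in range(1,k):
        if st[j,4]>60: print(n,st[j],c[j],atz(i,*c[j],94))
```

```text
reset [538.  129.3  80. ] [542.7 130.2  80. ]
start [561.7 247.4  74. ] [562.4 251.9  74. ]
head top [ 563.8 -211.2   88. ]
rib scene [ 545.9 -218.   105.5] [ 590.3 -201.1  105.5]
rib dark side top [ 581.7 -197.3   98. ] [ 538.2 -219.6   98. ]
box cover corners scene z62 [array([ 513. , -185.9]), array([ 594.2, -156.1]), array([ 618.7, -233.3]), array([ 542.8, -263.1])]
box cover corners top z62 [array([ 617. , -234.6]), array([ 540.4, -265.5]), array([ 505.9, -187.9]), array([ 577.2, -156.2])]
spool [ 465.9 -226.2   44. ] handle [475.7   0.2  20. ]
t [336 205  19  19 259] [345.3 213.8] [ 560.7 -209.4   94. ]
t [275 232   9  30 212] [279.1 246.8] [464.7  -2.   94. ]
s [376   7  13  11  61] [382.4  11.1] [ 62.7 675.4  94. ]
s [254 183  23  28 256] [264.  196.2] [520.6 -19.2  94. ]
s [192 233  24  23 390] [203.2 243.5] [ 568.7 -211.1   94. ]
s [309 253   9   9  69] [312.9 256.8] [728.1   2.7  94. ]
```

```bash
cat >> h.py <<'E'
from scipy.spatial.transform import Rotation as Ro
def rel(cur,yaw,X,yaw2):
    "tool shift in cm, turn about tool z, from commanded pose (x,y,z,yaw; tool down)"
    R=Ro.from_euler('xyz',[180,0,yaw],degrees=True)
    return np.round(np.r_[R.inv().apply(np.array(X,float)-cur)/10,yaw-yaw2],2)
E
python3 -c "
from h import *
print(rel([269.5,-536.1,193.7],26.69,[565,-210,150],22))"
```

```text
[ 41.05 -15.86   4.37   4.69]
```

play_rows --motion '[[[4, -1.6, 0, 0, 0, 0], [8, -3.2, 0, 0, 0, 0], [12, -4.8, 0, 0, 0, 0], [16, -6.4, 0, 0, 0, 0], [20, -8, 0, 0, 0, 0]]]' --jaw 0

```text
time: 0.8
tool_pos: [413.1, -373.4, 193.8]
tcp_rot: [180.0, -0.0, 26.7]
ft_force: [0.4, 0.4, -0.2]
finger_gap: 12.1
grip_force: 0.0
```

play_rows --motion '[[[4, -1.6, 1, 0, 0, 0], [8, -3.2, 2, 0, 0, 0], [12, -4.8, 3, 0, 0, 0], [16, -6.4, 4, 0, 0, 0], [21.05, -7.86, 4.4, 0, 0, 4.7]]]'

```text
time: 1.3
tool_pos: [563.0, -210.3, 148.7]
tcp_rot: [-179.9, 0.1, 21.9]
ft_force: [1.2, -1.0, 1.0]
finger_gap: 0.2
grip_force: 0.0
```

play_rows --motion '[[[0, 0, 0, 0, 0, 0], [0, 0, 0, 0, 0, 0], [0, 0, 0, 0, 0, 0]]]'

```text
time: 1.6
tool_pos: [562.6, -212.4, 150.0]
tcp_rot: [180.0, 0.0, 22.0]
ft_force: [0.2, 0.2, -0.6]
finger_gap: -0.1
grip_force: 0.0
```

Run:
```python
from h import *
t=optics.snapshot("top"); s=optics.snapshot("scene")
cv2.imwrite("pics/c2.png",np.hstack([crop(t,310,165,80,90,400,450),crop(s,160,180,80,90,400,450)]))
for n in (562.6,-212.4,150),(565,-210,105.5): print([ (np.array(proj(i,n))-o+.5)*5-.5 for i,o in((t,(310,165)),(s,(160,180)))])
```

```text
[array([194.97915843, 224.04181523]), array([191.9195901 , 256.43039379])]
[array([181.4936234 , 235.38746452]), array([213.27296913, 301.62843194])]
```

View pics/c2.png

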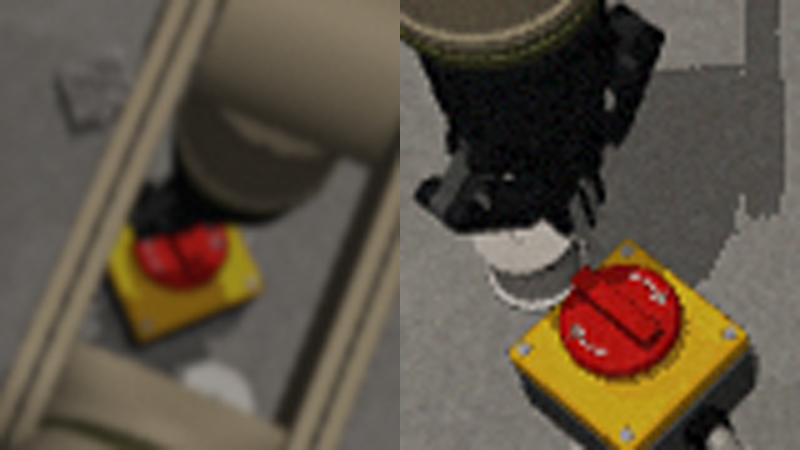

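The head is clear, but the dark fingertips are hard to make out near (585,225). I'll brighten the crop to check them against the expected tip at (592,256).

Run:
```python
from h import *
s=optics.snapshot("scene")
c=crop(s,160,170,80,80,640,600).astype(float)
c=(255*(c/255)**.45).astype(np.uint8)
for z in (150,169,223,260):
    p=(np.array(proj(s,(562.6,-212.4,z)))-(160,170)+.5)*(8,7.5); print(z,p)
    cv2.drawMarker(c,tuple(int(v) for v in p),(0,255,0),0,8,1)
cv2.imwrite("pics/c3.png",c)
```

```text
150 [307.87134415 460.39559069]
169 [297.27851166 431.10629826]
223 [265.27686963 342.64799725]
260 [241.57109434 277.14668231]
```

View pics/c3.png

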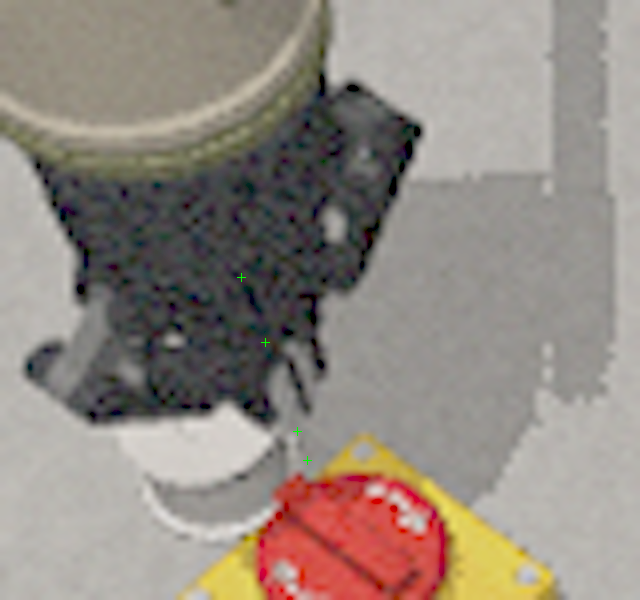

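The finger tips seem to end a little above the computed TCP, so touch will settle the height. Going down over the rib centre.

play_rows --motion '[[[0.31, -0.13, 1, 0, 0, 0], [0.31, -0.13, 2, 0, 0, 0], [0.31, -0.13, 3, 0, 0, 0], [0.31, -0.13, 3.8, 0, 0, 0], [0.31, -0.13, 3.8, 0, 0, 0]]]'

```text
time: 2.25
tool_pos: [564.0, -208.9, 109.5]
tcp_rot: [-179.8, 0.1, 22.0]
ft_force: [-0.4, 0.5, 0.5]
finger_gap: -0.2
grip_force: 0.0
```

play_rows --motion '[[[0, 0, 0.2, 0, 0, 0], [0, 0, 0.4, 0, 0, 0], [0, 0, 0.6, 0, 0, 0], [0, 0, 0.8, 0, 0, 0], [0, 0, 0.8, 0, 0, 0]]]'

```text
time: 2.75
tool_pos: [565.3, -209.4, 103.7]
tcp_rot: [-180.0, 0.0, 22.0]
ft_force: [-0.5, -0.4, 0.9]
finger_gap: 0.2
grip_force: 0.0
```

play_rows --motion '[[[0, 0, 0.1, 0, 0, 0], [0, 0, 0.2, 0, 0, 0], [0, 0, 0.3, 0, 0, 0], [0, 0, 0.4, 0, 0, 0], [0, 0, 0.4, 0, 0, 0]]]'

```text
time: 3.25
tool_pos: [565.3, -209.4, 99.7]
tcp_rot: [-180.0, 0.0, 22.0]
ft_force: [1.1, -0.9, -0.1]
finger_gap: 0.1
grip_force: 0.0
```

play_rows --motion '[[[0, 0, 0.1, 0, 0, 0], [0, 0, 0.2, 0, 0, 0], [0, 0, 0.3, 0, 0, 0], [0, 0, 0.4, 0, 0, 0], [0, 0, 0.4, 0, 0, 0]]]'

```text
time: 3.75
tool_pos: [565.3, -209.4, 95.7]
tcp_rot: [-180.0, 0.0, 22.0]
ft_force: [-0.6, 0.4, 0.3]
finger_gap: -0.1
grip_force: 0.0
```

Run:
```python
from h import *
s=optics.snapshot("scene"); t=optics.snapshot("top")
o=[]
for i,u,v in((s,160,190),(t,305,165)):
    c=crop(i,u,v,80,90,400,450).astype(float); c=(255*(c/255)**.45).astype(np.uint8)
    p=(np.array(proj(i,(565.3,-209.4,95.7)))-(u,v)+.5)*5; print(p)
    cv2.drawMarker(c,tuple(int(x) for x in p),(0,255,0),0,8,1); o.append(c)
cv2.imwrite("pics/c4.png",np.hstack(o))
```

```text
[218.22192965 261.23532417]
[204.0362241  238.66160888]
```

View pics/c4.png

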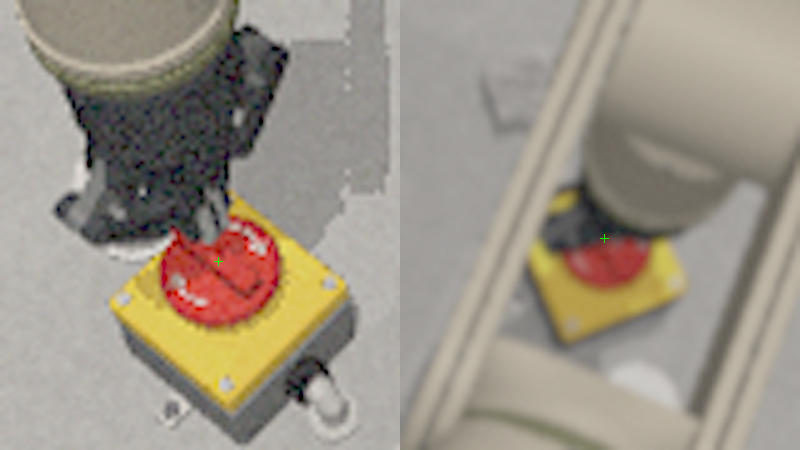

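Tip seen at (212,240) against the computed TCP at (218,261). That offset is along the vertical, so the real tip sits up to ~19 mm above the reported TCP. I'll keep descending on force.

play_rows --motion '[[[0, 0, 0.1, 0, 0, 0], [0, 0, 0.2, 0, 0, 0], [0, 0, 0.3, 0, 0, 0], [0, 0, 0.4, 0, 0, 0], [0, 0, 0.5, 0, 0, 0]]]'

```text
time: 4.35
tool_pos: [565.4, -209.4, 90.7]
tcp_rot: [-180.0, 0.0, 22.0]
ft_force: [0.4, 0.8, 0.0]
finger_gap: -0.1
grip_force: 0.0
```

play_rows --motion '[[[0, 0, 0.1, 0, 0, 0], [0, 0, 0.15, 0, 0, 0], [0, 0, 0.2, 0, 0, 0], [0, 0, 0.25, 0, 0, 0], [0, 0, 0.25, 0, 0, 0]]]'

```text
time: 4.85
tool_pos: [565.4, -209.5, 88.4]
tcp_rot: [-180.0, 0.0, 22.0]
ft_force: [-0.3, -0.3, -0.3]
finger_gap: 0.0
grip_force: 0.0
```

play_rows --motion '[[[0, 0, 0.05, 0, 0, 0], [0, 0, 0.1, 0, 0, 0], [0, 0, 0.15, 0, 0, 0], [0, 0, 0.2, 0, 0, 0], [0, 0, 0.2, 0, 0, 0]]]'

```text
time: 5.35
tool_pos: [565.4, -209.4, 86.3]
tcp_rot: [-180.0, 0.0, 22.0]
ft_force: [0.5, 0.1, -0.6]
finger_gap: -0.0
grip_force: 0.0
```

play_rows --motion '[[[0, 0, 0.05, 0, 0, 0], [0, 0, 0.1, 0, 0, 0], [0, 0, 0.15, 0, 0, 0], [0, 0, 0.2, 0, 0, 0], [0, 0, 0.2, 0, 0, 0]]]'

```text
time: 5.85
tool_pos: [565.4, -209.4, 84.3]
tcp_rot: [-180.0, 0.0, 22.0]
ft_force: [-0.7, 1.0, 1.1]
finger_gap: -0.1
grip_force: 0.0
```

Run:
```python
from h import *
s=optics.snapshot("scene"); t=optics.snapshot("top")
o=[]
for i,u,v in((s,175,205),(t,325,185)):
    c=crop(i,u,v,50,56,400,450).astype(float); c=(255*(c/255)**.45).astype(np.uint8)
    p=(np.array(proj(i,(565.3,-209.4,84.3)))-(u,v)+.5)*8; print(p)
    o.append(c)
cv2.imwrite("pics/c5.png",np.hstack(o)); print(sensors.sense())
```

```text
[234.73651657 314.75235162]
[162.86999669 227.77401782]
{'time': 5.95, 'joint_pos': array([-2.52003512e+01,  1.22246848e+01,  9.15991010e+01,  1.47274588e-03,
        7.61784597e+01,  4.28106902e+01]), 'qd': array([ 0.06743821,  0.03001329,  0.05395429, -0.00940437,  0.0823512 ,
        0.06225589]), 'joint_efforts': array([ 6.42435334e-04, -5.87034881e+01, -4.75630474e+01,  1.15970656e-04,
        5.44057493e-04,  7.93287654e-05]), 'tool_pos': array([ 565.41574901, -209.47202624,   84.38729106]), 'tcp_rot': array([-1.79997381e+02,  4.76850391e-04,  2.19886067e+01]), 'ft_force': array([ 0.32502403, -1.1227907 ,  0.22275977]), 'wrist_torque': array([ 0.05327264, -0.02383817,  0.02176346]), 'grip_force': 0.0, 'finger_gap': 0.15222262223972524}
```

View pics/c5.png

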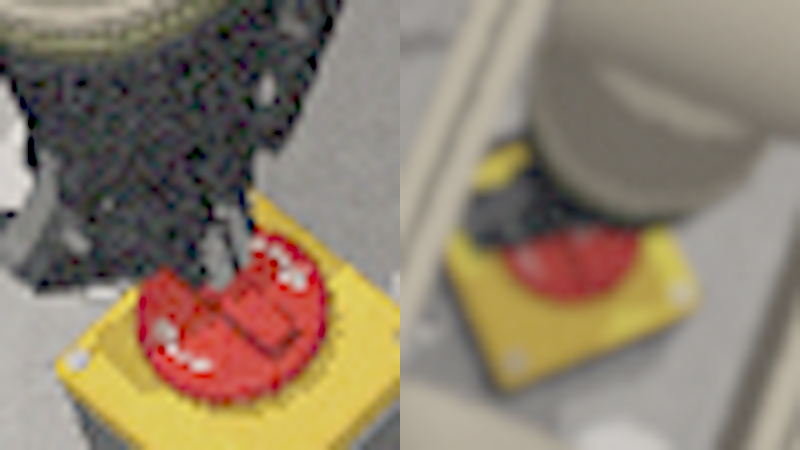

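Tip now at about (218,285), just above the rib between its centre and near end. Continuing.

play_rows --motion '[[[0, 0, 0.05, 0, 0, 0], [0, 0, 0.1, 0, 0, 0], [0, 0, 0.15, 0, 0, 0], [0, 0, 0.2, 0, 0, 0], [0, 0, 0.2, 0, 0, 0]]]'

```text
time: 6.45
tool_pos: [565.4, -209.5, 82.3]
tcp_rot: [-180.0, 0.0, 22.0]
ft_force: [-0.3, -0.4, 0.4]
finger_gap: -0.4
grip_force: 0.0
```

play_rows --motion '[[[0, 0, 0.05, 0, 0, 0], [0, 0, 0.1, 0, 0, 0], [0, 0, 0.15, 0, 0, 0], [0, 0, 0.2, 0, 0, 0], [0, 0, 0.2, 0, 0, 0]]]'

```text
time: 6.95
tool_pos: [565.4, -209.5, 80.3]
tcp_rot: [-180.0, 0.0, 22.0]
ft_force: [0.2, 0.7, 1.2]
finger_gap: 0.1
grip_force: 0.0
```

play_rows --motion '[[[0, 0, 0.05, 0, 0, 0], [0, 0, 0.1, 0, 0, 0], [0, 0, 0.15, 0, 0, 0], [0, 0, 0.2, 0, 0, 0], [0, 0, 0.2, 0, 0, 0]]]'

```text
time: 7.45
tool_pos: [565.4, -209.5, 78.3]
tcp_rot: [-180.0, 0.0, 22.0]
ft_force: [-0.0, -0.7, 0.4]
finger_gap: 0.3
grip_force: 0.0
```

Run:
```python
from h import *
s=optics.snapshot("scene")
c=crop(s,182,220,45,38,720,600).astype(float); c=(255*(c/255)**.5).astype(np.uint8)
for X in ((565.4,-209.5,78.3),(565.4,-209.5,97.3),(565,-210,105.5)): print((np.array(proj(s,X))-(182,220)+.5)*(16,600/38))
cv2.imwrite("pics/c6.png",c)
```

```text
[362.93962308 402.36216559]
[344.39137002 347.3712167 ]
[332.07350121 322.5108377 ]
```

View pics/c6.png

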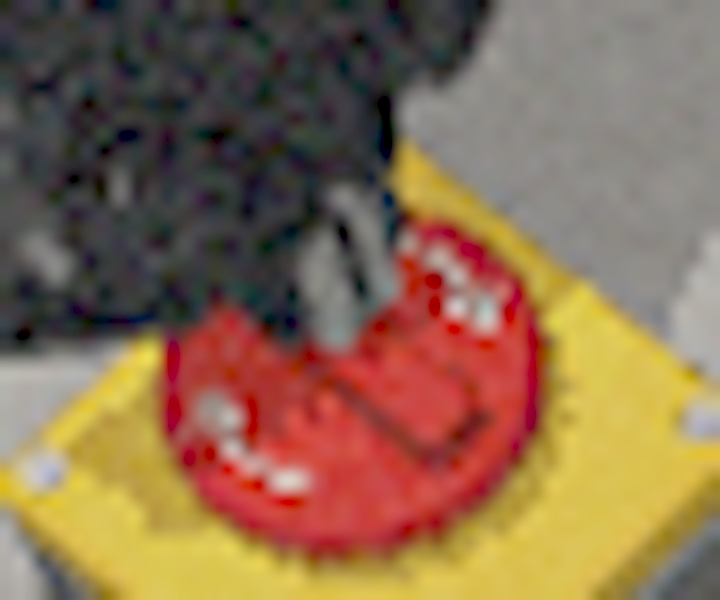

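The grey fingertips are at about (340,335), right over the rib centre and nearly touching. Continuing in small steps.

play_rows --motion '[[[0, 0, 0.05, 0, 0, 0], [0, 0, 0.1, 0, 0, 0], [0, 0, 0.15, 0, 0, 0], [0, 0, 0.2, 0, 0, 0], [0, 0, 0.2, 0, 0, 0]]]'

```text
time: 8.0
tool_pos: [565.4, -209.4, 76.3]
tcp_rot: [-180.0, 0.0, 22.0]
ft_force: [-0.2, -0.1, 0.6]
finger_gap: 0.1
grip_force: 0.0
```

play_rows --motion '[[[0, 0, 0.05, 0, 0, 0], [0, 0, 0.1, 0, 0, 0], [0, 0, 0.15, 0, 0, 0], [0, 0, 0.2, 0, 0, 0], [0, 0, 0.2, 0, 0, 0]]]'

```text
time: 8.5
tool_pos: [565.4, -209.4, 74.3]
tcp_rot: [-180.0, 0.0, 22.0]
ft_force: [-0.5, 0.7, 0.2]
finger_gap: 0.1
grip_force: 0.0
```

play_rows --motion '[[[0, 0, 0.05, 0, 0, 0], [0, 0, 0.1, 0, 0, 0], [0, 0, 0.15, 0, 0, 0], [0, 0, 0.2, 0, 0, 0], [0, 0, 0.25, 0, 0, 0]]]'

```text
time: 9.0
tool_pos: [565.4, -209.5, 71.9]
tcp_rot: [180.0, -0.0, 22.0]
ft_force: [-0.5, 0.2, 0.7]
finger_gap: -0.3
grip_force: 0.0
```

Run:
```python
from h import *
s=optics.snapshot("scene")
cv2.imwrite("pics/raw_a.png",s["pixels"][:,:,::-1])
# light-grey fingertip pixels in window vs red
p=s["pixels"][220:258,182:227].astype(int)
red=(p[...,0]>1.8*p[...,1])&(p[...,0]>50)
for r in range(10,34): print(r+220,''.join('R' if red[r,c] else ('#' if p[r,c].max()<40 else ('y' if p[r,c,2]<.5*p[r,c,0] else '.')) for c in range(45)))
```

```text
230 .########################yy..................
231 .########################yyyy................
232 .########################yyyyy...............
233 .####################.###Ryyyyy..............
234 #####################...#RRRRyyy.............
235 ######################..##RRRRRyyy...........
236 ##.#################.##.##R.RRRRyyy..........
237 ##...##############..##..RRR.RRRRyyy.........
238 ###..##############...#..RRRR.RRRyyyyy.......
239 ####################..##.RRR...RRRyyyyy......
240 ##############R#####..##.RRRRR.RRRyyyyyy.....
241 #############yRR####...#RRRRRRRRRRyyyyyyy....
242 ############RRRRR###..RRRRRRRRRRRRyyyyyyyy...
243 ###...yyyyRRRRRRRRyRRRRRRRRRRRRRRRyyyyyyyyyy.
244 ......yyyyRRRRRRRRRRRRRRRRRRRRRRRRyyyyyyyyyyy
245 ....yyyyyyRRR.RRRRRRRRRRRRRRRRRRRRyyyyyyyyy..
246 ...yyyyyyyRRR..RRRRRRRRRRRRRRRRRRRyyyyyyyyy..
247 ..yyyyyyyyRRRR.RRRRRRRRRRRRRRRRRRRyyyyyyyyy..
248 .y.yyyyyyyRRRR.RRRRRRRRRRRRRRRRRRyyyyyyyyyyyy
249 y...yyyyyyyRRRRRRRRRRRRRRRRRRRRRRyyyyyyyyyyyy
250 yy..yyyyyyyRRRRRR..RRRRRRRRRRRRRyyyyyyyyyyyyy
251 yyyyyyyyyyyyRRRRRRRRRRRRRRRRRRRyyyyyyyyyyyyyy
252 .yyyyyyyyyyyyRRRRRRRRRRRRRRRRRyyyyyyyyyyyyyyy
253 .yyyyyyyyyyyyyRRRRRRRRRRRRRRRyyyyyyyyyyyyyyy.
```

Allowing for the pad width toward the camera, the images fit tips ~34 mm above the reported TCP, so contact should come within the next millimetres.

play_rows --motion '[[[0, 0, 0.05, 0, 0, 0], [0, 0, 0.1, 0, 0, 0], [0, 0, 0.15, 0, 0, 0], [0, 0, 0.2, 0, 0, 0], [0, 0, 0.25, 0, 0, 0]]]'

```text
time: 9.55
tool_pos: [565.4, -209.5, 69.4]
tcp_rot: [-180.0, -0.0, 22.0]
ft_force: [-0.9, -0.6, -0.2]
finger_gap: 0.1
grip_force: 0.0
```

play_rows --motion '[[[0, 0, 0.05, 0, 0, 0], [0, 0, 0.1, 0, 0, 0], [0, 0, 0.15, 0, 0, 0], [0, 0, 0.2, 0, 0, 0], [0, 0, 0.25, 0, 0, 0]]]'

```text
time: 10.05
tool_pos: [565.6, -209.6, 67.5]
tcp_rot: [180.0, -0.0, 22.0]
ft_force: [-2.7, 0.4, 5.9]
finger_gap: -0.1
grip_force: 2.6
```

Contact at reported z ≈ 68 (tip offset ≈ 37 mm). Pressing in.

play_rows --motion '[[[0, 0, 0.1, 0, 0, 0], [0, 0, 0.2, 0, 0, 0], [0, 0, 0.3, 0, 0, 0], [0, 0, 0.4, 0, 0, 0], [0, 0, 0.5, 0, 0, 0]]]'

```text
time: 10.55
tool_pos: [565.8, -209.6, 63.0]
tcp_rot: [180.0, -0.0, 22.0]
ft_force: [-2.9, 2.5, 8.1]
finger_gap: -0.0
grip_force: 4.6
```

play_rows --motion '[[[0, 0, 0.1, 0, 0, 0], [0, 0, 0.2, 0, 0, 0], [0, 0, 0.3, 0, 0, 0], [0, 0, 0.3, 0, 0, 0]]]'

```text
time: 10.95
tool_pos: [565.8, -209.7, 60.1]
tcp_rot: [180.0, -0.0, 22.0]
ft_force: [-4.9, 1.3, 10.4]
finger_gap: 0.2
grip_force: 5.1
```

play_rows --motion '[[[0, 0, 0.05, 0, 0, 0], [0, 0, 0.1, 0, 0, 0], [0, 0, 0.15, 0, 0, 0], [0, 0, 0.15, 0, 0, 0]]]'

```text
time: 11.35
tool_pos: [566.0, -209.7, 59.4]
tcp_rot: [179.9, -0.0, 22.0]
ft_force: [-6.2, 2.4, 13.4]
finger_gap: -0.5
grip_force: 7.0
```

play_rows --motion '[[[0, 0, 0.05, 0, 0, 0], [0, 0, 0.1, 0, 0, 0], [0, 0, 0.15, 0, 0, 0], [0, 0, 0.15, 0, 0, 0]]]'

```text
time: 11.75
tool_pos: [566.3, -209.9, 59.2]
tcp_rot: [179.9, -0.1, 22.0]
ft_force: [-9.4, 4.0, 22.5]
finger_gap: 0.2
grip_force: 11.3
```

Bottomed out at 22 N. Backing off partway to see whether the force vanishes, which would mean it latched.

play_rows --motion '[[[0, 0, -0.2, 0, 0, 0], [0, 0, -0.4, 0, 0, 0], [0, 0, -0.6, 0, 0, 0], [0, 0, -0.8, 0, 0, 0], [0, 0, -0.8, 0, 0, 0]]]'

```text
time: 12.25
tool_pos: [565.5, -209.5, 63.9]
tcp_rot: [180.0, -0.0, 22.0]
ft_force: [-0.5, 0.9, 0.0]
finger_gap: 0.4
grip_force: 0.0
```

Force is zero at tip height ≈ 101.5 mm, below the out position, so it's latched. Lifting, shifting to the left side of the rib's far end, and lowering beside it.

play_rows --motion '[[[0, 0, -1.6, 0, 0, 0], [0.9, -1.5, -1.6, 0, 0, 0], [1.85, -3, -1.6, 0, 0, 0], [1.85, -3, -1.6, 0, 0, 0], [1.85, -3, -0.5, 0, 0, 0]]]'

```text
time: 12.75
tool_pos: [572.7, -173.9, 70.1]
tcp_rot: [179.9, -0.1, 22.1]
ft_force: [0.4, -0.7, 0.8]
finger_gap: 0.1
grip_force: 0.0
```

play_rows --motion '[[[0, 0, 0.4, 0, 0, 0], [0, 0, 0.8, 0, 0, 0], [0, 0, 1.2, 0, 0, 0], [0, 0, 1.2, 0, 0, 0]]]'

```text
time: 13.15
tool_pos: [570.6, -174.8, 55.8]
tcp_rot: [-179.9, 0.1, 22.0]
ft_force: [-0.0, -0.1, 0.1]
finger_gap: 0.1
grip_force: 0.0
```

play_rows --motion '[[[0, 0.3, 0, 0, 0, 0], [0, 0.6, 0, 0, 0, 0], [0, 0.8, 0, 0, 0, 0], [0, 1.0, 0, 0, 0, 0], [0, 1.1, 0, 0, 0, 0]]]'

```text
time: 13.65
tool_pos: [575.6, -185.3, 57.1]
tcp_rot: [180.0, -0.0, 22.0]
ft_force: [-0.8, 0.1, -0.7]
finger_gap: 0.1
grip_force: 0.0
```

play_rows --motion '[[[0, 0.1, 0, 0, 0, 0], [0, 0.2, 0, 0, 0, 0], [0, 0.3, 0, 0, 0, 0], [0, 0.3, 0, 0, 0, 0]]]'

```text
time: 14.05
tool_pos: [576.6, -187.8, 56.9]
tcp_rot: [180.0, 0.0, 22.0]
ft_force: [-0.1, 0.0, -0.2]
finger_gap: 0.1
grip_force: 0.0
```

play_rows --motion '[[[0, 0.1, 0, 0, 0, 0], [0, 0.2, 0, 0, 0, 0], [0, 0.3, 0, 0, 0, 0], [0, 0.3, 0, 0, 0, 0]]]'

```text
time: 14.45
tool_pos: [577.8, -190.6, 56.9]
tcp_rot: [-180.0, -0.0, 22.0]
ft_force: [0.1, 0.2, -0.6]
finger_gap: 0.1
grip_force: 0.0
```

play_rows --motion '[[[0, 0.1, 0, 0, 0, 0], [0, 0.2, 0, 0, 0, 0], [0, 0.3, 0, 0, 0, 0], [0, 0.3, 0, 0, 0, 0]]]'

```text
time: 14.85
tool_pos: [579.0, -192.6, 56.8]
tcp_rot: [-179.9, -0.0, 22.0]
ft_force: [0.4, 3.6, -0.6]
finger_gap: -0.2
grip_force: 1.5
```

Contact with the rib. Now pushing it round clockwise along an arc about the head's axis.

play_rows --motion '[[[0.07, 0.13, 0, 0, 0, 4], [0.14, 0.26, 0, 0, 0, 8], [0.19, 0.4, 0, 0, 0, 12], [0.23, 0.54, 0, 0, 0, 16], [0.27, 0.69, 0, 0, 0, 20]]]'

```text
time: 15.35
tool_pos: [584.2, -198.5, 57.1]
tcp_rot: [-180.0, -0.0, 1.8]
ft_force: [-1.0, 2.5, 2.0]
finger_gap: -0.2
grip_force: 1.8
```

play_rows --motion '[[[0.07, 0.13, 0, 0, 0, 4], [0.14, 0.26, 0, 0, 0, 8], [0.19, 0.4, 0, 0, 0, 12], [0.23, 0.54, 0, 0, 0, 16], [0.27, 0.69, 0, 0, 0, 20]]]'

```text
time: 15.85
tool_pos: [587.6, -205.0, 58.0]
tcp_rot: [-180.0, -0.1, -18.2]
ft_force: [-1.2, 4.3, 6.9]
finger_gap: -0.5
grip_force: 7.6
```

Run:
```python
from h import *
s=optics.snapshot("scene")
cv2.imwrite("pics/c7.png",np.clip(255*(crop(s,172,205,60,60,600,600)/255.)**.5,0,255).astype(np.uint8)); print(sensors.sense()["ft_force"],sensors.sense()["wrist_torque"])
```

```text
[-2.10722853  6.12176894  7.57317188] [ 0.95465516  0.33478299 -0.09203229]
```

View pics/c7.png

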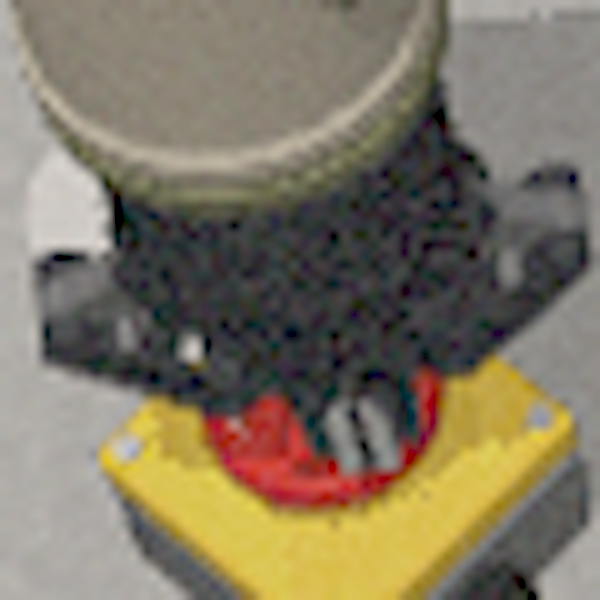

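Tip is at about (365,450) on the head, the rib is pushed round about 40°, and the head presses up with ~7 N, so the latch has let go. Lifting gently to let it come out fully.

play_rows --motion '[[[0, 0, -0.15, 0, 0, 0], [0, 0, -0.3, 0, 0, 0], [0, 0, -0.45, 0, 0, 0], [0, 0, -0.6, 0, 0, 0], [0, 0, -0.6, 0, 0, 0]]]'

```text
time: 16.4
tool_pos: [586.9, -205.0, 62.7]
tcp_rot: [-180.0, 0.0, -18.0]
ft_force: [1.0, 4.2, -1.8]
finger_gap: 0.2
grip_force: 2.4
```

play_rows --motion '[[[0, -0.5, 0, 0, 0, 0], [0, -1.0, 0, 0, 0, 0], [0, -1.6, -0.5, 0, 0, 0], [0, -2.0, -2.0, 0, 0, 0], [0, -2.0, -5.0, 0, 0, 0]]]'

```text
time: 16.9
tool_pos: [591.7, -185.3, 111.9]
tcp_rot: [-180.0, 0.2, -18.0]
ft_force: [0.5, -1.3, -0.5]
finger_gap: 0.2
grip_force: 0.0
```

play_rows --motion '[[[-5, 0, -3, 0, 0, 0], [-9.5, 0, -5, 0, 0, 0], [-14, 0, -5, 0, 0, 0], [-14, 0, -5, 0, 0, 0]]]'

```text
time: 17.3
tool_pos: [455.4, -141.4, 163.9]
tcp_rot: [180.0, 0.0, -18.0]
ft_force: [0.3, 0.6, -0.9]
finger_gap: -0.1
grip_force: 0.0
```

Run:
```python
from h import *
s=optics.snapshot("scene"); t=optics.snapshot("top")
f=lambda c:np.clip(255*(c/255.)**.6,0,255).astype(np.uint8)
cv2.imwrite("pics/c8.png",f(np.hstack([crop(s,160,205,80,60,400,300),crop(t,310,185,80,60,400,300)])))
d=sensors.sense(); print(d["tool_pos"],d["tcp_rot"],d["ft_force"])
p=s["pixels"].astype(int); m=((p[:,:,0]>90)&(p[:,:,1]<60)&(p[:,:,2]<60)).astype(np.uint8)
k,l,st,c=cv2.connectedComponentsWithStats(m)
for j in range(1,k):
    if st[j,4]>100: print(st[j],c[j])
```

```text
[ 459.97198146 -143.24434124  164.92762045] [179.96204114  -0.21915395 -18.01634893] [ 1.09128847  0.1171156  -0.50182716]
[374   0  16  18 111] [382.51351351   6.81081081]
[254 183  23  29 257] [264.03891051 196.26848249]
[192 233  24  23 393] [203.20101781 243.57506361]
```

View pics/c8.png

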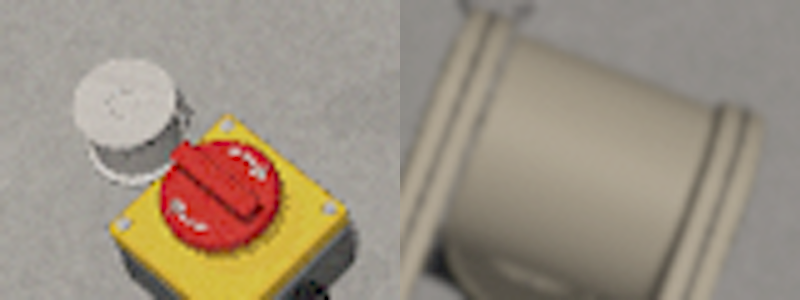

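The head blob matches its starting state (centre 203.2,243.6), so the button is out and the rib is back at rest. Next, the reset button, with the tool turned so its linkage stays clear of the selector.

play_rows --motion '[[[-0.1, -4.7, 0, 0, 0, -8], [-0.3, -9.4, 0, 0, 0, -16], [-0.5, -14.1, 0, 0, 0, -24], [-0.6, -18.8, 0, 0, 0, -32], [-0.7, -23.5, 0, 0, 0, -40]]]'

```text
time: 17.9
tool_pos: [528.3, 84.5, 164.0]
tcp_rot: [179.9, -0.1, 22.3]
ft_force: [1.4, -0.9, 0.6]
finger_gap: -0.1
grip_force: 0.0
```

play_rows --motion '[[[0, 0, 0, 0, 0, -8], [0, 0, 0, 0, 0, -16], [0, 0, 0, 0, 0, -24], [0, 0, 0, 0, 0, -32], [0, 0, 0, 0, 0, -40]]]'

```text
time: 18.4
tool_pos: [527.9, 82.7, 163.7]
tcp_rot: [179.9, -0.0, 62.3]
ft_force: [1.2, 0.3, -0.3]
finger_gap: 0.2
grip_force: 0.0
```

play_rows --motion '[[[0, 0, 0, 0, 0, -8], [0, 0, 0, 0, 0, -16], [0, 0, 0, 0, 0, -18], [0, 0, 0, 0, 0, -18], [0, 0, 0, 0, 0, -18]]]'

```text
time: 18.9
tool_pos: [527.1, 82.6, 163.3]
tcp_rot: [180.0, -0.0, 79.9]
ft_force: [-0.4, 0.7, -0.6]
finger_gap: 0.1
grip_force: 0.0
```

Run:
```python
from h import *
d=sensors.sense(); p=d["tool_pos"]; y=d["tcp_rot"][2]; print(p,y,d["time"],rel(p,y,[540.5,130,75],80))
```

```text
[527.11152956  82.56627394 163.32965123] 79.90463706796226 18.9 [ 4.9   0.49  8.83 -0.1 ]
```

play_rows --motion '[[[4.9, 0.5, 0, 0, 0, 0], [4.9, 0.5, 3, 0, 0, 0], [4.9, 0.5, 6.5, 0, 0, 0], [4.9, 0.5, 10, 0, 0, 0], [4.9, 0.5, 10.5, 0, 0, 0]]]'

```text
time: 19.4
tool_pos: [535.9, 129.5, 53.0]
tcp_rot: [-179.6, 0.1, 79.9]
ft_force: [-0.7, -0.7, -0.5]
finger_gap: -0.2
grip_force: 0.0
```

Run:
```python
from h import *
s=optics.snapshot("scene"); t=optics.snapshot("top")
d=sensors.sense(); p=d["tool_pos"];print(p,d["ft_force"])
f=lambda c:np.clip(255*(c/255.)**.5,0,255).astype(np.uint8)
for i,o in((s,(295,145)),(t,(195,185))): print((np.array(proj(i,p+[0,0,37.5]))-o+.5)*(400/70),(np.array(proj(i,(540.5,130,80)))-o+.5)*(400/70))
cv2.imwrite("pics/c9.png",f(np.hstack([crop(s,295,145,70,70,400,400),crop(t,195,185,70,70,400,400)])))
```

```text
[538.64778445 129.73250427  57.14840483] [-0.69966902 -0.09162251 -0.08537851]
[129.81687687 190.42325901] [130.35238219 211.00229093]
[234.7827783  226.54731758] [236.97177786 227.99496385]
```

View pics/c9.png

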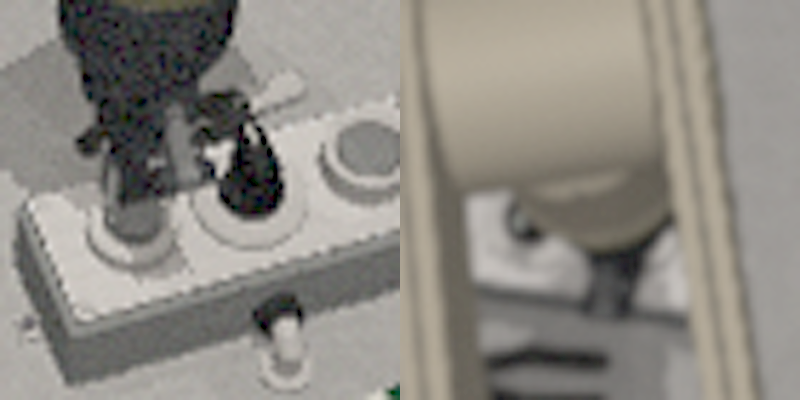

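The tip is over the reset cap at (130,190) in the scene crop, with the body clear of the selector at (250,170). Pressing down.

play_rows --motion '[[[0, 0, 0.4, 0, 0, 0], [0, 0, 0.8, 0, 0, 0], [0, 0, 1.0, 0, 0, 0], [0, 0, 1.2, 0, 0, 0], [0, 0, 1.3, 0, 0, 0]]]'

```text
time: 20.0
tool_pos: [539.5, 129.9, 45.1]
tcp_rot: [180.0, -0.0, 80.0]
ft_force: [-0.9, 0.4, 0.7]
finger_gap: 0.1
grip_force: 0.0
```

play_rows --motion '[[[0, 0, 0.1, 0, 0, 0], [0, 0, 0.2, 0, 0, 0], [0, 0, 0.3, 0, 0, 0], [0, 0, 0.4, 0, 0, 0], [0, 0, 0.4, 0, 0, 0]]]'

```text
time: 20.5
tool_pos: [539.4, 129.9, 41.0]
tcp_rot: [180.0, 0.0, 80.0]
ft_force: [-0.9, -0.7, 2.1]
finger_gap: 0.1
grip_force: 1.1
```

Contact. Pressing to the bottom.

play_rows --motion '[[[0, 0, 0.1, 0, 0, 0], [0, 0, 0.2, 0, 0, 0], [0, 0, 0.3, 0, 0, 0], [0, 0, 0.4, 0, 0, 0], [0, 0, 0.4, 0, 0, 0]]]'

```text
time: 21.0
tool_pos: [539.5, 129.9, 37.0]
tcp_rot: [180.0, -0.0, 80.0]
ft_force: [-1.9, -0.4, 4.0]
finger_gap: -0.1
grip_force: 2.2
```

play_rows --motion '[[[0, 0, 0.1, 0, 0, 0], [0, 0, 0.2, 0, 0, 0], [0, 0, 0.2, 0, 0, 0]]]'

```text
time: 21.3
tool_pos: [539.7, 129.9, 36.3]
tcp_rot: [180.0, -0.0, 80.0]
ft_force: [-7.3, -1.7, 15.4]
finger_gap: 0.2
grip_force: 7.6
```

Bottomed at 15 N. Releasing and withdrawing.

play_rows --motion '[[[0, 0, -0.5, 0, 0, 0], [0, 0, -1.2, 0, 0, 0], [0, 0, -4, 0, 0, 0], [0, 0, -8, 0, 0, 0], [0, 0, -12, 0, 0, 0]]]'

```text
time: 21.8
tool_pos: [538.4, 129.7, 155.2]
tcp_rot: [-179.9, 0.0, 80.0]
ft_force: [1.1, -0.3, -0.1]
finger_gap: -0.3
grip_force: 0.0
```

play_rows --motion '[[[0, 0, 0, 0, 0, 0], [0, 0, 0, 0, 0, 0], [0, 0, 0, 0, 0, 0], [0, 0, 0, 0, 0, 0]]]'

```text
time: 22.2
tool_pos: [538.1, 129.7, 152.9]
tcp_rot: [-179.8, 0.1, 80.0]
ft_force: [0.2, 0.0, -0.8]
finger_gap: 0.0
grip_force: 0.0
```

Run:
```python
from h import *
s=optics.snapshot("scene"); d=sensors.sense(); print(d["time"],d["tool_pos"],d["ft_force"])
p=s["pixels"].astype(int); m=((p[:,:,0]>90)&(p[:,:,1]<60)&(p[:,:,2]<60)).astype(np.uint8)
k,l,st,c=cv2.connectedComponentsWithStats(m)
print([(st[j],c[j]) for j in range(1,k) if st[j,4]>100])
from bench import job
print(job.hand_in())
```

```text
22.25 [538.21391251 129.72117716 153.04734146] [-0.16518034  0.27807801 -0.87164833]
[(array([254, 183,  23,  28, 263], dtype=int32), array([264.04562738, 196.18250951])), (array([192, 233,  25,  23, 391], dtype=int32), array([203.18414322, 243.53964194]))]
the job is handed in; nothing more can be done
None
```

The stop button was pressed until it latched, stayed down by itself, then sprang back out when its rib was pushed clockwise; the reset button was then pressed fully in and let go, and the job was handed in at 22 s.

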